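Test the slide lock of the red control chassis

TASK

Check the slide lock of the red-fronted control chassis of the laser bench: pull it out by its red handle until its slides lock, then let go and move clear so that it stands out by itself. Then press the yellow release button on top of its own case, so that it runs fully home, and let go of everything. Leave the blue-fronted chassis with its button, the tape roll and the pendant alone.

Things in the scene. Friction and masses are not known exactly. Their poses are not given: they have to be found in the camera images.
- red_case: the red chassis's case, fixed to the bench: dark steel, 200 wide, 240 deep, 115 mm high, a red band across its top. Origin: centre of its front edge, underside; x axis level, front to back; z up. A like case with blue front, handle and band (bystander) stands beside it, left or right
- red_handle (a point): centre of the red bar handle of the red chassis: a level bar 12 mm thick, 110 mm long along y, 92 mm above the bench, 23 mm below the case's top, 38 mm clear of the front panel. Site x axis: level, into the case; the chassis slides out along -x. z up. The bar can be pinched from above, a finger on either side
- red_chassis (a joint): how far the red chassis is out, m: 0 = home, locks at 0.110, end stop 0.130. A spring draws it home (4.5 N, 6.5 N when out; damper 30 N per m/s, light friction): not held or locked, it runs back at about 0.15 m/s. Pulled past 0.110 a catch snaps in (about 3 N more just before); let go, it then stays at 0.110
- red_release_top (a point): centre of the top face of the yellow release button on top of the red chassis's case: round, 32 mm across, top 133 mm above the bench, on the case's centre line, 38 mm behind its front edge (95 mm behind the bar when home); it stays there when the chassis moves. Axes as red_handle
- red_release (a joint): how far that button is pressed straight down, m: 0 = up, 0.009 = bottom; spring 1.5 N at first, 4.2 N at the bottom. About 0.004 to 0.005 frees the locked chassis; it springs up when let go. It also dips by itself as the chassis passes the catch
- blue_chassis (a joint): how far the blue-fronted chassis (bystander) is out, m: 0 = home
- blue_release (a joint): how far the yellow button on the blue-fronted chassis's case (bystander) is pressed, m
- tape_roll: bystander: pale clear tape roll lying flat, 100 mm across, 25 mm high; origin at the centre of its underside
- pendant: bystander: black hand-wheel pendant, 130 x 60 mm, with a red mushroom button, 65 mm high; origin at the centre of its underside

How it is judged:
By the outcome, as a careful person would: the job done as asked, in the order asked, and still so for the second after the job is handed in, with the robot touching nothing.
It also fails if it takes over 38 s, if anything falls off the work surface, if the arm or the gripper's body presses on something with over 40 N, if the wrist force passes 120 N, or if a joint passes its speed limit or range.

ROBOT

A 6-joint arm with a two-finger parallel gripper is mounted at the origin on the work surface. World frame = base frame: x ahead of the robot, y to its left, z up, the work surface at z = 0. Lengths are in m, angles in rad, forces in N, time in s.
With the tool pointing down it reaches from about 0.35 to 0.775 m from the base axis. Payload 5.5 kg.
Tool frame: the origin (TCP) lies at the very end of the fingers, on their centre line; the grasp point (between the pads) lies 19 mm behind it; x points along the fingers, y is the direction in which the jaws open and shut, and the axes are right-handed (so a half turn about x gives the same grasp; the last joint's range is limited). The gripper opens to 85 mm and grips with 20 to 120 N. Pads are 22 mm wide; open, the fingers measure 114 mm over their backs; the gripper's body (76 mm by 85 mm) begins 54 mm behind the grasp point. The pads swing forward as they close: fully open they stand 13 mm farther back than shut.
Start: joints at [-1.293, 0.313, 0.046, 1.304, 0, 1.431], TCP at [0.233, -0.526, 0.231] pointing down, gripper open.
Joint ranges: [-2.76, 2.76], [-0.86, 1.69], [-1.03, 1.26], [-2.2, 2.34], [-1.47, 1.5], [-3.14, 3.14]. Speed limits (rad/s): [2.57, 2.57, 3.14, 3.14, 3.14, 3.14].

INTERFACE

Orientations are given as a unit quaternion [w, x, y, z].
In Python, from workcell import readout, cams, env, finder gives the robot as it stands.
- The arm moves only by the tool drive_tool, never from a script. Its argument "moves" is a list that holds one entry, the list of rows, each a list of 7 numbers: the shift along the tool's x, y, z in m, then the turn, a rotation vector about the tool's x, y, z in rad, then the closure in counts, from 0 (fully open) to 255 (shut). A call has exactly 5 rows; each row is the pose to reach, as a shift and turn from the pose measured when the call began, along the tool's axes at that moment; what a row does not reach only later rows make up. A row lasts 1/8 s, in which the tool goes at most 62.5 mm and 10.7 degrees, less where a joint would pass 70% of its speed; a pose out of reach is approached as far as the arm can. A call with a gripper value outside its range is refused whole. The fingers move at their own pace and stop on an object; "squeeze" is the grip in N (left out, the last holds). Time passes only in rows, so rows that repeat a pose let the fingers close, or fill a call up. It gives the time, the measured TCP pose, the force and the opening at its end, in the units of the state.
- readout.get_state(): the state, without advancing time (a new reading comes with each control period).
- cams.read_camera(name): name is "scene" or "top"; returns the picture (384x512x3 uint8, blue, green, red); there is no depth.
- cams.camera_params(name): a dict with "mtx" (3x3 intrinsics, pixels), "dist" ([k1, k2, p1, p2, k3] as OpenCV has them; the pictures are not rectified), "R" (3x3) and "t" (3): a world point X has camera coordinates R X + t. Camera axes: x right, y down, z forward; pixel columns grow to the right and rows downward; lengths in m; the calibration is good to about 2 mm. A picture is of the moment at which its call begins. camera_params takes no time and is no camera call.
- env.hand_in(): hands the job in, once; it reports no verdict.
Trained networks look in the newest picture that a camera, given by its name, has taken for a name from the list of things; names that differ only in an ending like _2 or _b are one class to them, and where a whole thing is asked for, a point or a joint stands for the part that bears it (a point fixed in the world has none). Each returns a list of dicts, best first, with "conf" (0 to 1); they miss things now and then, are a little off and sometimes report something else, mostly with a low value. They report only what shows in the picture. A call takes as long as a camera call.
- finder.regions_of(camera, name): "pixels" (384x512 bool, what is visible of it) and "point" ([column, row] in pixels, amid what is visible of it).
The state is a dict: "clock": time; "joint_pos": joint angles; "qvel": joint speeds; "tau": joint torques, N m; "tcp_pos": TCP position; "orientation": TCP orientation; "wrist_force": force on the tool from outside, world axes, zero at the start; "ft_torque": the same for the moment, N m; "finger_gap": finger opening in m.
Only numpy, scipy, OpenCV 4.12 (cv2) and the standard library are available. Lean on these libraries where they do the work, as an engineer would, in place of code of your own. Each camera call takes 0.05 s, during which the arm holds its last target.

## Working session

There is one attempt and no reset: what is moved stays moved. The work goes in short steps, Python scripts to look and compute and a tool call to move; the robot and the scene stay as the last step left them, time stands still between calls to the robot, and variables do not carry over. Pictures are saved under pics/ and viewed, and the job is handed in when it is done.

Besides the shell and the picture viewer there is one more tool, called as name(argument=value, ...) on one line, values as JSON. drive_tool: Moves the arm, as the interface text tells. Its arguments: {"type":"object","properties":{"moves":{"type":"array"},"squeeze":{"type":"number"}},"required":["moves"]}

```bash
ls; mkdir -p pics; python3 - <<'E'
from workcell import readout, cams, env, finder
import cv2
for c in ("scene","top"):
    im=cams.read_camera(c); cv2.imwrite(f"pics/{c}0.png",im)
    p=cams.camera_params(c); print(c,p)
s=readout.get_state(); print(s)
E
```

```text
pics
scene {'mtx': array([[394.70546093,   0.        , 253.79507678],
       [  0.        , 394.70546093, 188.53572534],
       [  0.        ,   0.        ,   1.        ]]), 'dist': array([-0.01253924,  0.        ,  0.        ,  0.        ,  0.        ]), 'R': array([[-0.82360099,  0.56712185,  0.00736315],
       [ 0.43429952,  0.63895355, -0.63491912],
       [-0.36478121, -0.5197222 , -0.77254353]]), 't': array([ 0.44051261, -0.15880053,  1.666916  ])}
top {'mtx': array([[431.31446212,   0.        , 254.49730961],
       [  0.        , 431.31446212, 191.427874  ],
       [  0.        ,   0.        ,   1.        ]]), 'dist': array([-0.10473021,  0.        ,  0.        ,  0.        ,  0.        ]), 'R': array([[ 0.02182098, -0.99963409, -0.01598528],
       [-0.99645376, -0.02044636, -0.08162013],
       [ 0.08126342,  0.01770963, -0.99653531]]), 't': array([0.00723958, 0.56504552, 1.43234887])}
{'clock': 0.1, 'joint_pos': array([-1.29263999e+00,  3.13938651e-01,  4.51366541e-02,  1.30363814e+00,
       -4.70820238e-06,  1.43117413e+00]), 'qvel': array([-0.00191212, -0.00119764,  0.00043207, -0.00045488,  0.00128413,
       -0.00022108]), 'tau': array([ 1.83978365e-03, -4.81726921e+01,  2.99243456e+01,  1.27058721e-02,
       -1.31227494e-04, -1.75355432e-06]), 'tcp_pos': array([ 0.23314873, -0.52511812,  0.23050849]), 'orientation': array([-0.14605545, -0.69169347, -0.14721478,  0.69177724]), 'wrist_force': array([-0.17823035, -0.66823231,  0.11331952]), 'ft_torque': array([ 0.00109069,  0.0383624 , -0.00191064]), 'finger_gap': 0.08540431271587817}
```

View pics/scene0.png

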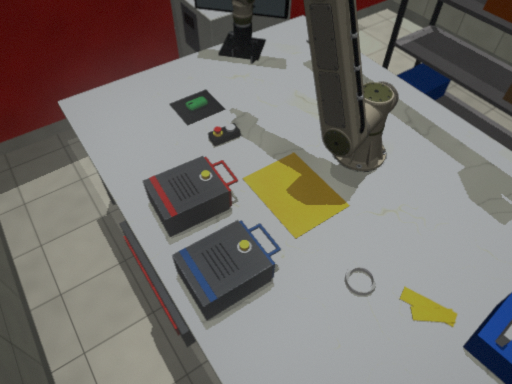

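View pics/top0.png

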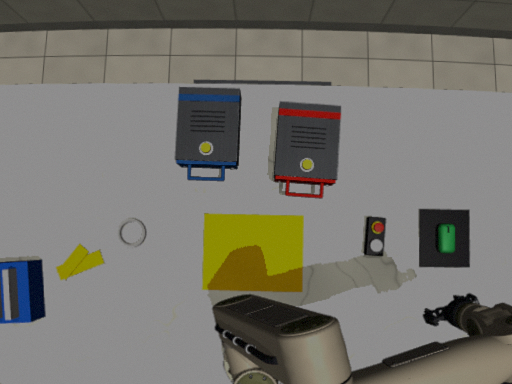

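```bash
python3 - <<'E'
from workcell import readout, cams, env, finder
import cv2, numpy as np
for c in ("scene","top"):
    for n in ("red_handle","red_release_top","red_case"):
        for d in finder.regions_of(c,n)[:3]:
            m=d["pixels"].astype(np.uint8); ys,xs=np.nonzero(m)
            print(c,n,round(d["conf"],2),np.round(d["point"],1),m.sum(),xs.mean().round(1),ys.mean().round(1),xs.min(),xs.max(),ys.min(),ys.max(), np.round(cv2.boxPoints(cv2.minAreaRect(np.argwhere(m)[:,::-1].astype(np.float32))),1).tolist())
E
```

```text
scene red_handle 0.73 [225.6 170.5] 273 223.5 173.3 210 236 160 203 [[209.5, 164.1999969482422], [224.8000030517578, 156.39999389648438], [244.89999389648438, 195.3000030517578], [229.60000610351562, 203.1999969482422]]
scene red_release_top 0.42 [202.8 175.1] 68 205.0 174.2 201 209 170 178 [[201.0, 170.0], [209.0, 170.0], [209.0, 178.0], [201.0, 178.0]]
scene red_case 0.91 [188.2 194.8] 4637 188.5 193.8 142 237 156 236 [[139.8000030517578, 181.3000030517578], [220.1999969482422, 143.89999389648438], [246.6999969482422, 200.89999389648438], [166.1999969482422, 238.1999969482422]]
top red_handle 0.61 [304.9 180.8] 565 302.6 183.8 275 334 175 197 [[273.70001220703125, 194.6999969482422], [275.20001220703125, 174.5], [334.20001220703125, 178.6999969482422], [332.79998779296875, 198.89999389648438]]
top red_release_top 0.47 [307.2 163. ] 81 306.6 164.3 302 311 160 169 [[302.0, 160.0], [311.0, 160.0], [311.0, 169.0], [302.0, 169.0]]
top red_case 0.65 [307.5 143. ] 5432 306.9 145.6 274 340 100 197 [[271.8999938964844, 195.5], [278.29998779296875, 99.30000305175781], [342.20001220703125, 103.5], [335.79998779296875, 199.6999969482422]]
```

The scene camera shows the red chassis in the middle, with its button at about (205,174). In the top view its button is at (307,164) and the bar runs along row ~194, columns 286–323. I'll zoom in and localise.

```bash
cat > h.py <<'E'
import numpy as np, cv2
from workcell import cams
def plane(c,px,z):
    p=cams.camera_params(c); 
    u=cv2.undistortPoints(np.array(px,float).reshape(-1,1,2),p["mtx"],p["dist"]).reshape(-1,2)
    d=np.c_[u,np.ones(len(u))]@p["R"]; o=-p["R"].T@p["t"]
    return o+d*((z-o[2])/d[:,2])[:,None]
def proj(c,X):
    p=cams.camera_params(c); return cv2.projectPoints(np.array(X,float).reshape(-1,3),cv2.Rodrigues(p["R"])[0],p["t"],p["mtx"],p["dist"])[0].reshape(-1,2)
E
python3 - <<'E'
from h import *
print(plane("top",[[306.6,164.3]],.133),plane("scene",[[205,174.2]],.133))
a=cv2.imread("pics/top0.png"); cv2.imwrite("pics/topz.png",cv2.resize(a[95:205,265:350],None,fx=7,fy=5.4,interpolation=cv2.INTER_CUBIC))
for c in("top","scene"):
    im=cv2.imread(f"pics/{c}0.png"); hsv=cv2.cvtColor(im,cv2.COLOR_BGR2HSV)
    m=cv2.inRange(hsv,(20,100,100),(35,255,255))
    n,l,s,ce=cv2.connectedComponentsWithStats(m)
    for i in range(1,n):
        if 15<s[i,4]<200: print(c,s[i],ce[i],plane(c,ce[i],.133))
    r=cv2.inRange(hsv,(0,120,60),(8,255,255))|cv2.inRange(hsv,(172,120,60),(180,255,255))
    n,l,s,ce=cv2.connectedComponentsWithStats(r)
    for i in range(1,n):
        if 30<s[i,4]<2000: print(c,"red",s[i],ce[i])
    if c=="top":
        for row in range(170,202):print(row,"".join("#" if v else "." for v in r[row,270:345]))
E
```

```text
[[ 0.64447628 -0.14422943  0.133     ]] [[ 0.64956863 -0.14043053  0.133     ]]
top [201 143  10   9  72] [205.16666667 147.09722222] [[0.69309932 0.17615152 0.133     ]]
top [302 159  10  10  75] [306.69333333 163.84      ] [[ 0.64593836 -0.14450731  0.133     ]]
top [372 222   7  12  29] [374.44827586 227.48275862] [[ 0.45092149 -0.35844454  0.133     ]]
top red [279 108  62  12 452] [309.57522124 113.31637168]
top red [275 175  61  23 424] [304.24764151 184.69811321]
top red [374 223  10  10  75] [379.01333333 227.17333333]
170 ...........................................................................
171 ...........................................................................
172 ...........................................................................
173 ...........................................................................
174 ...........................................................................
175 ......###..................................................................
176 .....################......................................................
177 ...
[... 1919 characters left out ...]
.........................................................................
scene [213 131  10   5  25] [217.64 133.44] [[ 0.50270342 -0.29642004  0.133     ]]
scene [201 170   9   8  52] [205.03846154 173.25      ] [[ 0.64719236 -0.14426437  0.133     ]]
scene [240 240   9   9  71] [244.         244.08450704] [[0.69468037 0.17702526 0.133     ]]
scene red [290   0  15  18 224] [296.91071429   8.00446429]
scene red [356   0  30  11 171] [366.16959064   3.11111111]
scene red [214 127   8   6  32] [217.25    129.28125]
scene red [205 157  32  35 159] [222.32704403 172.98113208]
scene red [150 176  27  41 282] [163.09574468 196.41134752]
scene red [124 236  53  93 248] [151.51612903 284.81854839]
```

View pics/topz.png

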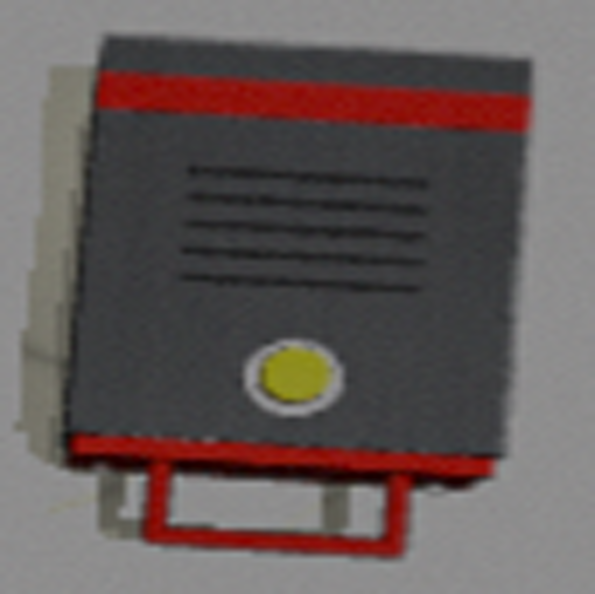

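```bash
python3 - <<'E'
from h import *
A=plane("top",[[280,101.5],[340.7,105.7],[275,176],[337,179.3]],.115)
B=plane("top",[[286.3,193.3],[322.3,196.2],[304.2,194.8]],.096)
print(A,B)
def ang(d): return np.degrees(np.arctan2(d[1],d[0]))
print(ang(A[0]-A[2]),ang(A[1]-A[3]),ang(A[0]-A[1])-90,ang(A[2]-A[3])-90,ang(B[0]-B[1])-90)
b=np.array([.6465,-.1443])
for y in (-2,-3,-4,-5):
    t=np.radians(y);x=np.array([np.cos(t),np.sin(t)]); h=b-.095*x
    yy=np.array([-x[1],x[0]])
    print(y,h,proj("top",[[*(h),.098],[*(h+.055*yy),.098],[*(h-.055*yy),.098]]).round(1).tolist(),proj("scene",[[*(h+.055*yy),.098],[*(h-.055*yy),.098]]).round(1).tolist())
im=cv2.imread("pics/scene0.png");cv2.imwrite("pics/sz.png",cv2.resize(im[150:210,195:245],None,fx=10,fy=10,interpolation=cv2.INTER_CUBIC))
from workcell import readout
from scipy.spatial.transform import Rotation as R
q=readout.get_state()["orientation"];print(R.from_quat(q,scalar_first=True).as_matrix().round(3))
E
```

```text
[[ 0.85024833 -0.05841573  0.115     ]
 [ 0.84079321 -0.25482111  0.115     ]
 [ 0.60765147 -0.04632812  0.115     ]
 [ 0.60122089 -0.24318383  0.115     ]] [[ 0.55490174 -0.08405001  0.096     ]
 [ 0.54795045 -0.19954976  0.096     ]
 [ 0.55126068 -0.14144725  0.096     ]]
-2.852456929903955 -2.780970854174984 -2.7561369828868862 -1.8709867467061372 -3.444159710838065
-2 [ 0.55155787 -0.14098455] [[304.1, 194.7], [286.9, 193.7], [321.3, 195.6]] [[236.3, 178.7], [221.4, 160.1]]
-3 [ 0.55163019 -0.13932808] [[303.6, 194.6], [286.4, 193.4], [320.7, 195.9]] [[236.4, 179.1], [221.8, 160.3]]
-4 [ 0.55173142 -0.13767313] [[303.1, 194.6], [286.0, 193.0], [320.2, 196.1]] [[236.3, 179.5], [222.3, 160.5]]
-5 [ 0.5518615 -0.1360202] [[302.6, 194.5], [285.5, 192.7], [319.7, 196.4]] [[236.3, 179.9], [222.7, 160.6]]
[[-0.     0.406 -0.914]
 [ 0.    -0.914 -0.406]
 [-1.    -0.    -0.   ]]
```

View pics/sz.png

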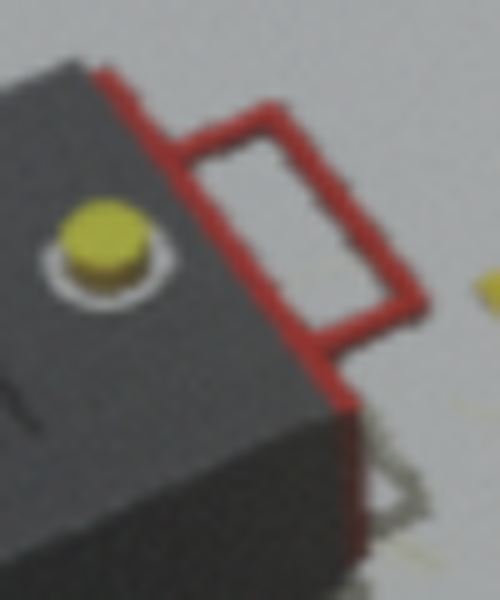

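```bash
cat >> h.py <<'E'
from scipy.spatial.transform import Rotation as Rr
from workcell import readout
YAW=np.radians(-2.8)
CX=np.array([np.cos(YAW),np.sin(YAW),0]); BAR=np.array([.5515,-.1405,.092]); BTN=np.array([.6462,-.1446,.133])
def goal(pos,extra=0):
    s=readout.get_state(); r=Rr.from_quat(s["orientation"],scalar_first=True)
    M=np.array([[0,0,-1.],CX,np.cross([0,0,-1.],CX)]).T
    print("t",s["clock"].round(2) if hasattr(s["clock"],"round") else s["clock"],"tcp",s["tcp_pos"].round(4),"F",s["wrist_force"].round(1),"gap",round(s["finger_gap"],4),"q",s["joint_pos"].round(2))
    print("shift",(r.inv().apply(np.array(pos)-s["tcp_pos"])).round(4),"rot",(r.inv()*Rr.from_matrix(M)).as_rotvec().round(4))
E
python3 -c "
from h import *
goal([*BAR[:2],.165])"
```

```text
t 0.4 tcp [ 0.2333 -0.5255  0.2312] F [ 0.1 -0.4  0.5] gap 0.0851 q [-1.29  0.31  0.05  1.3   0.    1.43]
shift [ 0.0662 -0.2228 -0.4471] rot [-1.1042e+00 -1.0000e-04  1.0000e-04]
```

drive_tool(moves=[[[0.0,-0.025,-0.05,-0.13,0,0,135],[0.0,-0.05,-0.1,-0.26,0,0,135],[0.0,-0.077,-0.155,-0.4,0,0,135],[0.0,-0.105,-0.21,-0.53,0,0,135],[0.0,-0.132,-0.265,-0.66,0,0,135]]])

```text
clock: 1.02
tcp_pos: [0.423, -0.2958, 0.2315]
orientation: [0.364, 0.606, 0.364, -0.606]
wrist_force: [1.2, -1.2, 0.5]
finger_gap: 0.0401
```

```bash
python3 -c "
from h import *
goal([*BAR[:2],.165])"
```

```text
t 1.025 tcp [ 0.423  -0.2958  0.2315] F [ 1.2 -1.2  0.5] gap 0.0401 q [-0.77  0.2  -0.11  1.27  0.    1.29]
shift [ 0.0665  0.0405 -0.1975] rot [-4.401e-01  2.000e-04 -7.000e-04]
```

drive_tool(moves=[[[0.01,0.01,-0.05,-0.12,0,0,135],[0.02,0.02,-0.1,-0.24,0,0,135],[0.035,0.03,-0.15,-0.36,0,0,135],[0.05,0.04,-0.1975,-0.44,0,0,135],[0.066,0.0405,-0.1975,-0.44,0,0,135]]])

```text
clock: 1.65
tcp_pos: [0.5533, -0.138, 0.1649]
orientation: [0.489, 0.511, 0.488, -0.511]
wrist_force: [-0.2, -0.8, 0.8]
finger_gap: 0.0401
```

```bash
python3 - <<'E'
from h import *
goal([*BAR[:2],.073])
for c in("top","scene"):
    im=cams.read_camera(c)
    o=(255,90) if c=="top" else (170,120)
    cv2.imwrite(f"pics/{c}1.png",cv2.resize(im[o[1]:o[1]+120,o[0]:o[0]+100],None,fx=5,fy=5,interpolation=cv2.INTER_CUBIC))
E
```

```text
t 1.65 tcp [ 0.5533 -0.138   0.1649] F [-0.2 -0.8  0.8] gap 0.0401 q [-0.39  0.33 -0.1   1.14  0.    1.23]
shift [ 0.0919 -0.0018  0.0026] rot [ 0.0049  0.0002 -0.0015]
```

View pics/top1.png

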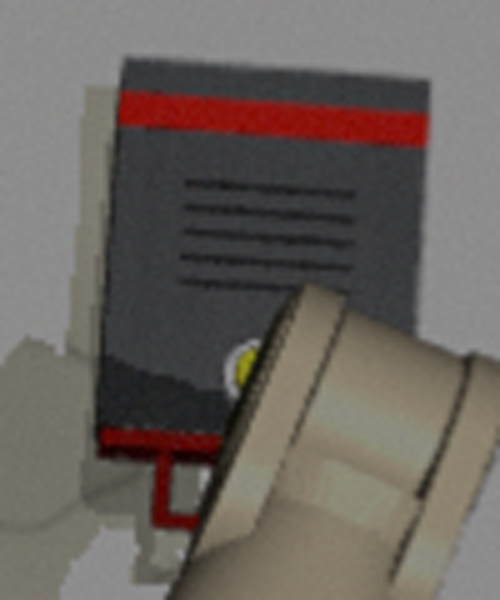

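View pics/scene1.png

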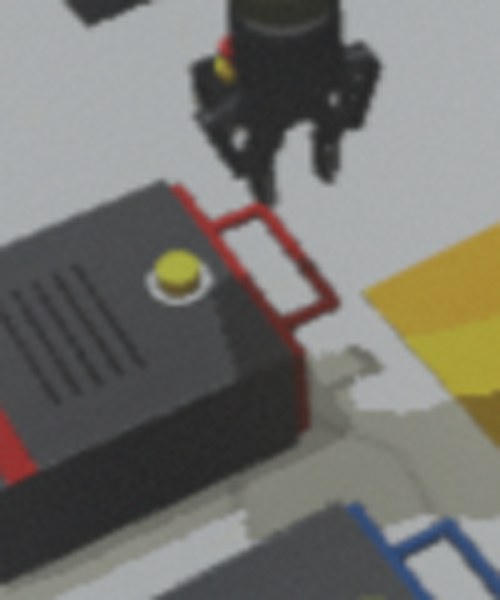

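The fingers stand above the bar, straddling it in the scene view (tips at about (223,160) and (235,156)). I'll lower them.

drive_tool(moves=[[[0.02,-0.002,0.0025,0.005,0,0,135],[0.045,-0.002,0.0025,0.005,0,0,135],[0.068,-0.002,0.0025,0.005,0,0,135],[0.086,-0.002,0.0025,0.005,0,0,135],[0.092,-0.002,0.0025,0.005,0,0,135]]])

```text
clock: 2.38
tcp_pos: [0.5466, -0.1433, 0.0709]
orientation: [-0.484, -0.513, -0.487, 0.515]
wrist_force: [0.2, 0.2, 0.1]
finger_gap: 0.0402
```

```bash
python3 - <<'E'
from h import *
goal([*BAR[:2],.073])
for c in("scene",):
    im=cams.read_camera(c)
    o=(255,90) if c=="top" else (170,120)
    cv2.imwrite(f"pics/{c}2.png",cv2.resize(im[o[1]:o[1]+120,o[0]:o[0]+100],None,fx=5,fy=5,interpolation=cv2.INTER_CUBIC))
E
```

```text
t 2.375 tcp [ 0.5466 -0.1433  0.0709] F [0.2 0.2 0.1] gap 0.0402 q [-0.4   0.4  -0.24  0.94 -0.    1.23]
shift [-0.0021  0.0048 -0.003 ] rot [-0.0072 -0.0008  0.0048]
```

View pics/scene2.png

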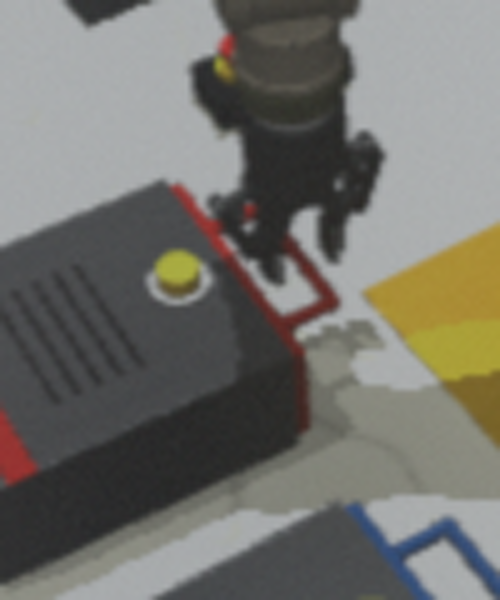

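One finger is inside the loop and one outside, with the bar between them. I'll close and correct the 5 mm offset.

drive_tool(moves=[[[-0.002,0.005,-0.003,-0.007,0,0.005,135],[-0.002,0.005,-0.003,-0.007,0,0.005,200],[-0.002,0.005,-0.003,-0.007,0,0.005,255],[-0.002,0.005,-0.003,-0.007,0,0.005,255],[-0.002,0.005,-0.003,-0.007,0,0.005,255]]], squeeze=40)

```text
clock: 3.05
tcp_pos: [0.5521, -0.1406, 0.0737]
orientation: [0.488, 0.512, 0.487, -0.512]
wrist_force: [-2.0, 0.2, 5.7]
finger_gap: 0.0105
```

```bash
python3 - <<'E'
from h import *
goal([*BAR[:2],.073])
E
```

```text
t 3.05 tcp [ 0.5521 -0.1406  0.0737] F [-2.   0.2  5.7] gap 0.0105 q [-0.39  0.4  -0.24  0.94  0.    1.23]
shift [ 0.0007 -0.0006 -0.0001] rot [ 0.0002  0.0001 -0.001 ]
```

drive_tool(moves=[[[0,-0.01,0,0,0,0,255],[0,-0.025,0,0,0,0,255],[0,-0.043,0,0,0,0,255],[0,-0.06,0,0,0,0,255],[0,-0.075,0,0,0,0,255]]])

```text
clock: 3.68
tcp_pos: [0.4797, -0.1368, 0.0738]
orientation: [0.49, 0.514, 0.486, -0.51]
wrist_force: [10.2, 2.1, -7.5]
finger_gap: 0.0107
```

```bash
python3 - <<'E'
from h import *
goal([*(BAR-.118*CX)[:2],.073])
E
```

```text
t 3.675 tcp [ 0.4797 -0.1368  0.0738] F [10.2  2.1 -7.5] gap 0.0107 q [-0.44  0.27 -0.42  0.87  0.    1.18]
shift [ 0.0005 -0.0461  0.0002] rot [ 0.0011 -0.001  -0.0072]
```

drive_tool(moves=[[[0,-0.012,0,0,0,0,255],[0,-0.025,0,0,0,-0.005,255],[0,-0.037,0,0,0,-0.005,255],[0,-0.047,0,0,0,-0.005,255],[0,-0.047,0,0,0,-0.005,255]]])

```text
clock: 4.3
tcp_pos: [0.4342, -0.1343, 0.0738]
orientation: [0.489, 0.514, 0.487, -0.51]
wrist_force: [5.0, 1.2, -5.2]
finger_gap: 0.0105
```

```bash
python3 - <<'E'
from h import *
goal([*(BAR-.110*CX)[:2],.073])
E
```

```text
t 4.3 tcp [ 0.4342 -0.1343  0.0738] F [ 5.   1.2 -5.2] gap 0.0105 q [-0.48  0.19 -0.52  0.85  0.    1.14]
shift [0.0008 0.0075 0.0005] rot [ 0.0015 -0.0017 -0.0062]
```

Pulled to about 117 mm, past the catch. I'll ease back to about 111 mm, then open partly.

drive_tool(moves=[[[0,0.003,0,0,0,0,255],[0,0.006,0,0,0,0,255],[0,0.0065,0,0,0,0,255],[0,0.0065,0,0,0,0,135],[0,0.0065,0,0,0,0,135]]])

```text
clock: 4.92
tcp_pos: [0.44, -0.1345, 0.0738]
orientation: [0.489, 0.513, 0.487, -0.51]
wrist_force: [-0.5, -0.1, -0.4]
finger_gap: 0.0401
```

```bash
python3 - <<'E'
from h import *
goal([*(BAR-.110*CX)[:2],.073])
im=cams.read_camera("scene");cv2.imwrite(f"pics/scene3.png",cv2.resize(im[120:240,150:270],None,fx=5,fy=5,interpolation=cv2.INTER_CUBIC))
E
```

```text
t 4.925 tcp [ 0.44   -0.1345  0.0738] F [-0.5 -0.1 -0.4] gap 0.0401 q [-0.47  0.2  -0.51  0.85  0.    1.14]
shift [0.0008 0.0016 0.0006] rot [ 0.0015 -0.0017 -0.0049]
```

View pics/scene3.png

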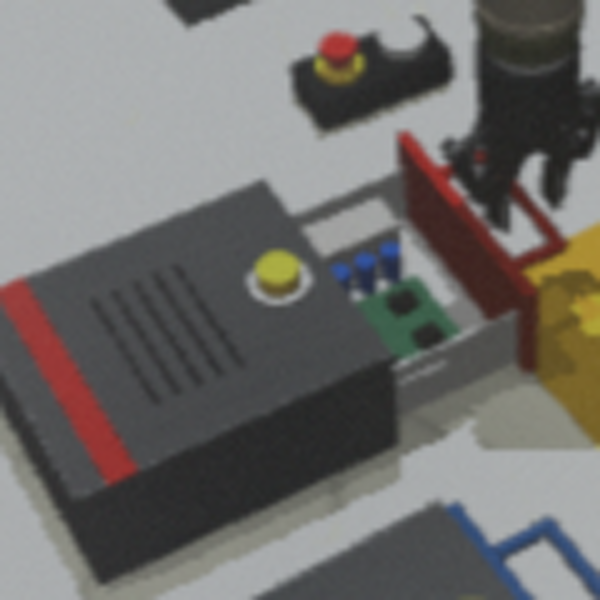

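It stands out with no load on the open fingers. Next, straight up and clear.

drive_tool(moves=[[[-0.02,0,0,0,0,0,135],[-0.05,0,0,0,0,0,135],[-0.09,0,0,0,0,0,135],[-0.12,0,0,0,0,0,135],[-0.13,0,0,0,0,0,135]]])

```text
clock: 5.6
tcp_pos: [0.4401, -0.1351, 0.2057]
orientation: [0.49, 0.514, 0.486, -0.51]
wrist_force: [-0.1, 0.2, 0.0]
finger_gap: 0.04
```

```bash
python3 - <<'E'
from h import *
goal([*BTN[:2],.165])
for c in ("scene","top"):
  im=cams.read_camera(c);o=(150,120) if c=="scene" else (255,90)
  cv2.imwrite(f"pics/{c}4.png",cv2.resize(im[o[1]:o[1]+120,o[0]:o[0]+120],None,fx=5,fy=5,interpolation=cv2.INTER_CUBIC))
E
```

```text
t 5.6 tcp [ 0.4401 -0.1351  0.2057] F [-0.1  0.2  0. ] gap 0.04 q [-0.47  0.1  -0.29  1.18  0.    1.14]
shift [ 0.0423  0.206  -0.0003] rot [ 0.0015 -0.0002 -0.0078]
```

View pics/scene4.png

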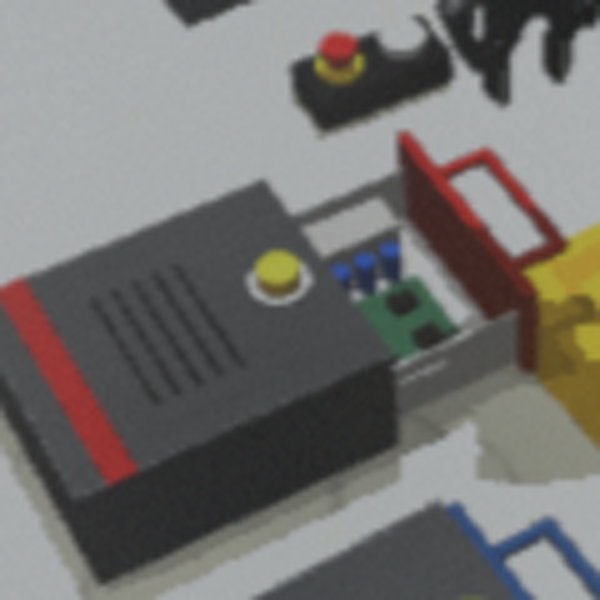

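View pics/top4.png

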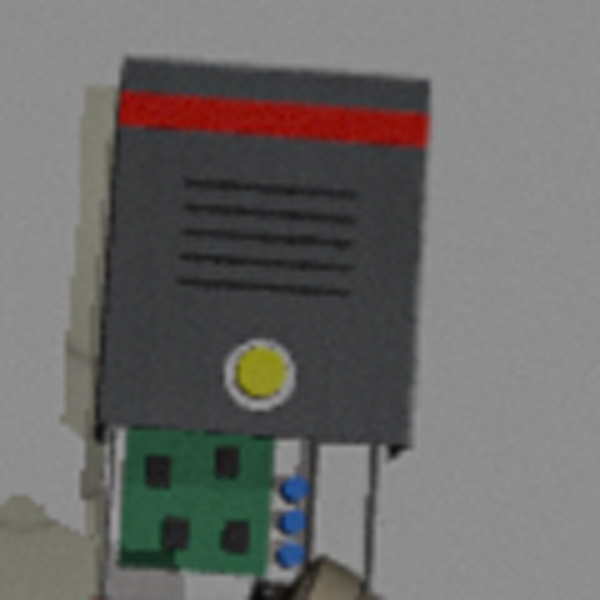

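Released and clear: the chassis stays out on its own with the button up. Now over the button with the fingers shut.

drive_tool(moves=[[[0,0.04,0,0,0,0,255],[0,0.085,0,0,0,0,255],[0,0.13,0,0,0,0,255],[0,0.175,0,0,0,0,255],[0.01,0.206,0,0,0,-0.008,255]]])

```text
clock: 6.32
tcp_pos: [0.6469, -0.1446, 0.1937]
orientation: [-0.487, -0.511, -0.489, 0.512]
wrist_force: [-0.2, -0.0, 0.7]
finger_gap: 0.0001
```

drive_tool(moves=[[[0,0,0,0,0,0,255],[0,0,0,0,0,0,255],[0,0,0,0,0,0,255],[0,0,0,0,0,0,255],[0,0,0,0,0,0,255]]])

```text
clock: 6.95
tcp_pos: [0.6467, -0.1447, 0.1945]
orientation: [-0.487, -0.511, -0.489, 0.512]
wrist_force: [-0.9, 0.5, -0.6]
finger_gap: 0.0003
```

```bash
python3 - <<'E'
from h import *
goal([*BTN[:2],.133])
E
```

```text
t 6.95 tcp [ 0.6467 -0.1447  0.1945] F [-0.9  0.5 -0.6] gap 0.0003 q [-0.34  0.5   0.24  1.31  0.    1.28]
shift [ 0.0615 -0.0003 -0.    ] rot [ 0.0015 -0.0009  0.0021]
```

drive_tool(moves=[[[0.025,0,0,0,0,0,255],[0.045,0,0,0,0,0,255],[0.056,0,0,0,0,0,255],[0.062,0,0,0,0,0,255],[0.066,0,0,0,0,0,255]]])

```text
clock: 7.58
tcp_pos: [0.6466, -0.1447, 0.1293]
orientation: [-0.488, -0.512, -0.489, 0.512]
wrist_force: [-1.6, 0.8, 1.1]
finger_gap: 0.0
```

```bash
python3 - <<'E'
from h import *
goal([*BTN[:2],.126])
im=cams.read_camera("scene");cv2.imwrite(f"pics/scene5.png",cv2.resize(im[120:240,150:270],None,fx=5,fy=5,interpolation=cv2.INTER_CUBIC))
E
```

```text
t 7.575 tcp [ 0.6466 -0.1447  0.1293] F [-1.6  0.8  1.1] gap 0.0 q [-0.34  0.53  0.12  1.16  0.    1.28]
shift [ 0.0033 -0.0004 -0.    ] rot [ 0.0015 -0.0007  0.0013]
```

View pics/scene5.png

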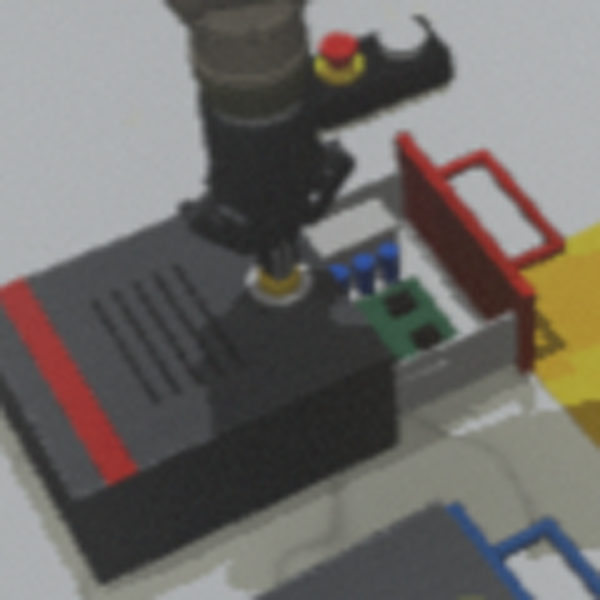

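The fingers are on the button, centred and about 3–4 mm down; not freed yet. Pressing 4 mm further.

drive_tool(moves=[[[0.002,0,0,0,0,0,255],[0.004,0,0,0,0,0,255],[0.004,0,0,0,0,0,255],[0.004,0,0,0,0,0,255],[0.004,0,0,0,0,0,255]]])

```text
clock: 8.25
tcp_pos: [0.6469, -0.1448, 0.1249]
orientation: [-0.488, -0.512, -0.488, 0.512]
wrist_force: [-0.5, 0.9, 3.3]
finger_gap: -0.0001
```

```bash
python3 - <<'E'
from h import *
goal([*BTN[:2],.126])
im=cams.read_camera("scene");cv2.imwrite(f"pics/scene6.png",cv2.resize(im[120:240,150:270],None,fx=5,fy=5,interpolation=cv2.INTER_CUBIC))
E
```

```text
t 8.25 tcp [ 0.6469 -0.1448  0.1249] F [-0.5  0.9  3.3] gap -0.0001 q [-0.34  0.53  0.11  1.15  0.    1.28]
shift [-0.0011 -0.0007 -0.0001] rot [ 0.0015 -0.0006  0.0009]
```

View pics/scene6.png

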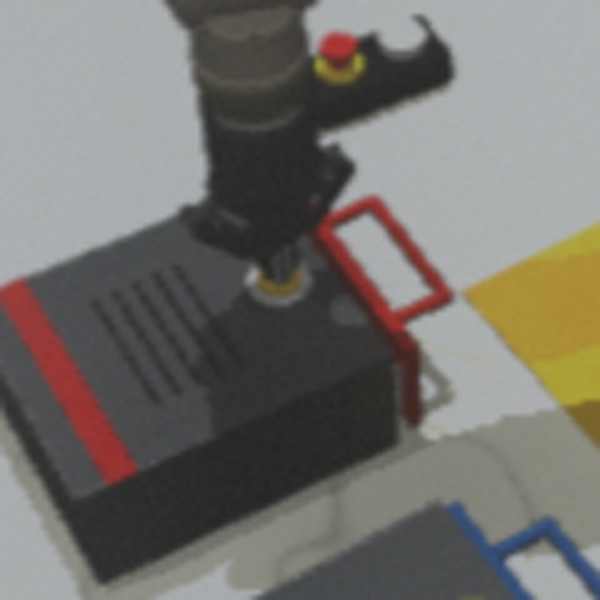

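The chassis ran in. Next I'll lift off.

drive_tool(moves=[[[-0.015,0,0,0,0,0,255],[-0.05,0,0,0,0,0,255],[-0.09,0,0,0,0,0,255],[-0.1,-0.04,0,0,0,0,255],[-0.1,-0.09,0,0,0,0,255]]])

```text
clock: 8.93
tcp_pos: [0.5577, -0.1411, 0.2266]
orientation: [0.489, 0.512, 0.487, -0.511]
wrist_force: [-0.2, -1.2, -0.2]
finger_gap: 0.0003
```

drive_tool(moves=[[[0,-0.05,0.03,0,0,0,255],[0,-0.1,0.06,0,0,0,255],[0,-0.12,0.1,0,0,0,255],[0,-0.12,0.12,0,0,0,255],[0,-0.12,0.12,0,0,0,255]]])

```text
clock: 9.55
tcp_pos: [0.4327, -0.2566, 0.2267]
orientation: [0.489, 0.513, 0.487, -0.512]
wrist_force: [-0.3, 0.5, -0.0]
finger_gap: 0.0001
```

```bash
python3 - <<'E'
from h import *
goal([*BTN[:2],.126])
for c in ("scene","top"):
    im=cams.read_camera(c); cv2.imwrite(f"pics/{c}7.png",im)
    a=cv2.imread(f"pics/{c}0.png")
    r=(slice(150,240),slice(140,240)) if c=="scene" else (slice(98,200),slice(272,345))
    d=cv2.absdiff(im,a)[r].max(2); print(c,"changed px",(d>40).sum())
im=cv2.imread("pics/scene7.png");cv2.imwrite(f"pics/scene7z.png",cv2.resize(im[120:240,150:270],None,fx=5,fy=5,interpolation=cv2.INTER_CUBIC))
E
```

```text
t 9.55 tcp [ 0.4327 -0.2566  0.2267] F [-0.3  0.5 -0. ] gap 0.0001 q [-0.7   0.17 -0.15  1.25  0.    0.92]
shift [ 0.1013  0.2074 -0.1225] rot [-0.0002  0.0009 -0.0032]
scene changed px 192
top changed px 57
```

View pics/scene7z.png

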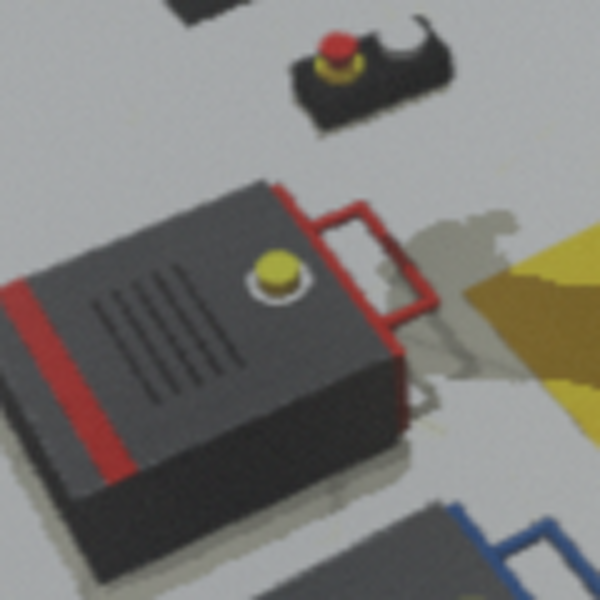

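View pics/top7.png

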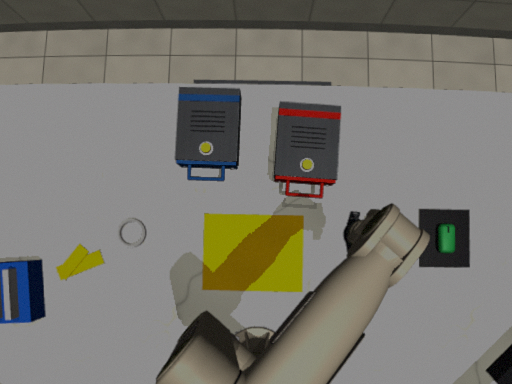

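```bash
python3 - <<'E'
import cv2,numpy as np
from workcell import env
for c,r in (("scene",(slice(155,205),slice(200,245))),("top",(slice(170,202),slice(270,345)))):
    for k in (0,7):
        im=cv2.imread(f"pics/{c}{k}.png")[r]; h=cv2.cvtColor(im,cv2.COLOR_BGR2HSV)
        m=(cv2.inRange(h,(0,120,60),(8,255,255))|cv2.inRange(h,(172,120,60),(180,255,255)))
        y,x=np.nonzero(m); print(c,k,len(x),x.min(),x.max(),y.min(),y.max(),x.mean().round(2),y.mean().round(2))
env.hand_in()
E
```

```text
scene 0 159 5 36 2 36 22.33 17.98
scene 7 164 5 37 2 36 22.8 18.67
top 0 424 5 65 5 27 34.25 14.7
top 7 424 5 65 5 27 34.24 14.6
the job is handed in; nothing more can be done
```

The slide lock check is done and the job is handed in, at about 9.7 s of the 38 s allowed.

- **Pull and lock:** I pinched the red bar from above and pulled the chassis out to about 117 mm. I eased it back to about 111 mm and let go. After the gripper rose clear, pictures from both cameras showed the chassis standing out by itself with its button up.
- **Release:** I pressed the red case's yellow button with shut fingers, with about 3 N on the wrist at the end. The first press, about 4 mm down, did not free the chassis. Pressing about 4 mm further did, and it ran in.
- **Last checks:** After lifting off, the button is up and the red front and handle lie within a pixel of where they were before I started, in both views. The gripper is empty and clear, with wrist force about 0. The blue chassis, its button, the tape roll and the pendant were not touched and look unmoved. In the last top view the arm partly hides the pendant, but it is clear in the scene view.

No checks failed or disagreed.

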